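Load the dispenser and hold its gate open at the mark

ROBOT

A 6-joint arm with a two-finger parallel gripper is mounted at the origin on a cart in front of the work surface, level with it; the furniture and walls round the work are solid. World frame = base frame: x ahead of the robot, y to its left, z up, the work surface at z = 0. Lengths are in m, angles in rad, forces in N, time in s.
With the tool pointing down it reaches from about 0.25 to 0.725 m from the base axis. Payload 4 kg.
Tool frame: the origin (TCP) lies at the very end of the fingers, on their centre line; the grasp point (between the pads) lies 19 mm behind it; z points along the fingers, y is the line along which they close (so a half turn about z gives the same grasp; the last joint's range is limited). The gripper opens to 85 mm and grips with 20 to 120 N. Pads are 22 mm wide; open, the fingers measure 114 mm over their backs; the gripper's body (76 mm by 85 mm) begins 54 mm behind the grasp point. The pads swing forward as they close: fully open they stand 13 mm farther back than shut.
Start: joints at [1.261, 0.241, 0.005, 1.335, 0, 1.571], TCP at [0.152, 0.476, 0.231] pointing down, gripper open.
Joint ranges: [-2.72, 2.72], [-1.05, 1.87], [-1.09, 1.28], [-1.99, 2.15], [-1.42, 1.44], [-3.14, 3.14]. Speed limits (rad/s): [2.79, 2.79, 3.14, 3.14, 3.14, 3.14].

INTERFACE

Orientations are given as a unit quaternion [x, y, z, w].
In Python, from workcell import bot, vision, workorder gives the robot as it stands.
- The arm moves only by the shell command python3 -m creep 'ROWS' [OPENING]. ROWS is JSON, a list of rows, each a list of 2 entries, a list of its own where there are three numbers: the shift along the tool's x, y, z in mm, then the turn, a rotation vector about the tool's x, y, z in rad. In form: [[[dx, dy, dz], [wx, wy, wz]], ...]. A call has 1 to 12 rows; each row shifts and turns the commanded pose from where the row before left it, along the tool's axes as they then stand; what a row does not reach is not made up. A row lasts 1/8 s, in which the tool goes at most 62.5 mm and 10.7 degrees, less where a joint would pass 70% of its speed; a pose out of reach is approached as far as the arm can. A call is refused whole if a number of a shift passes 62.5 or a number of a turn 0.188, either way. A call with a gripper value outside its range is refused whole. OPENING is the finger opening in mm, from 0 to 85.4, set as the call begins (- or left out, the last holds). The fingers move at their own pace and stop on an object; the grip force is fixed at half the most. Time passes only in rows, so rows that do not move let the fingers close. It gives the time, the measured TCP pose, the force, the opening and the grip force at its end, in the units of the state.
- bot.get_obs(): the state, without advancing time (a new reading comes with each control period).
- vision.camera(name): name is "side" or "top"; returns a dict with "image" (480x640x3 uint8, blue, green, red), "z_map" (480x640 float32, m along the optical axis (not along the pixel's ray), 0 where there is no reading), "K" (3x3 intrinsics, pixels), "rvec" (rotation vector, rad) and "tvec" (3), from world to camera coordinates, as OpenCV has them. Camera axes: x right, y down, z forward; pixel columns grow to the right and rows downward; lengths in m; the calibration is good to about 2 mm. A picture is of the moment at which its call begins.
- workorder.job_done(): hands the job in; it is judged then, once.
Trained networks look in a picture, given as the dict that the camera call returned (one of the last four; its "shot" number tells which), for a name from the list of things; names that differ only in an ending like _2 or _b are one class to them, and where a whole thing is asked for, a point or a joint stands for the part that bears it (a point fixed in the world has none). Each returns a list of dicts, best first, with "score" (0 to 1); they miss things now and then, are a little off and sometimes report something else, mostly with a low value. They report only what shows in the picture. A call takes as long as a camera call. They do not tell look-alikes from the thing itself.
- vision.spot_in(picture, query): "position" ([column, row] in pixels, amid what is visible of it).
- vision.place_of(picture, query): "position" ([column, row] in pixels: a listed point, or the origin of a listed thing).
The state is a dict: "clock": time; "joint_pos": joint angles; "joint_vel": joint speeds; "tau": joint torques, N m; "eef_pos": TCP position; "tool_rot": TCP orientation; "ft_force": force on the tool from outside, world axes, zero at the start; "ft_torque": the same for the moment, N m; "grip_width": finger opening in m; "grasp_force": force on a finger pad.
Only numpy, scipy, OpenCV 4.12 (cv2) and the standard library are available. Lean on these libraries where they do the work, as an engineer would, in place of code of your own. Each camera call takes 0.05 s, during which the arm holds its last target. There are 200 camera calls.

TASK

Pour all six nuts from the green cup into the station's funnel while its gate is shut, and set the cup back down upright on the bench. Then take the gate's black pull tab, pull it out against its spring until the white line is level with the red clip and keep it there, so that the nuts drop into the tray; finish while still holding the tab at that mark. Leave the relay module, the bottle and the tape roll where they are.

Things in the scene. Friction and masses are not known exactly. Their poses are not given: they have to be found in the camera images.
- station: Fixed dispensing station, 130 x 132 mm, 130 mm high: an orange funnel over a sliding dark steel gate over a blue catch tray. Origin on the bench under the funnel's middle; z up, +x to its back, so the gate's pull tab and two rails stick out to -x, roughly at the robot (rails to x = -155 mm, tops at z 74 mm, y = +-32 to +-40 mm). It stands turned by up to 0.3 rad.
- funnel_mouth (a point): Centre of the orange funnel's mouth, level with its rim (130 mm above the bench). The mouth is 114 mm in inside diameter, its walls slope at about 45 degrees to a round throat of 47 mm inside diameter, 70 mm above the bench, closed below by the shut gate.
- tray_floor (a point): Middle of the floor of the blue catch tray under the funnel (108 x 112 mm inside, floor 7 mm, walls to 42 mm above the bench).
- gate (a joint): How far the spring-return gate is pulled out, m: 0 shut (the spring keeps it there), stop at 0.070. It slides along the station's -x. The pull takes 4.2 N at first, rising by 1.4 N for each 10 mm (about 11.5 N at 50 mm); let go, it springs shut. From about 45 mm out the funnel is open to the tray.
- pull_tab (a point): Top centre of the gate's upright black pull tab: 10 mm thick along the pull, 36 mm wide across it, top 131 mm and foot 69 mm above the bench (a rib 12 mm high behind its foot). With the gate shut it is 120 mm in front of the funnel's centre, 55 mm clear of the funnel's rim; it moves with the gate. Axes as the station's.
- gate_line (a point): On the white line painted across the gate (5 mm wide), near its left end, 45 mm behind the pull tab on the funnel side; moves with the gate.
- mark: The mark: a small red clip (10 mm long along the pull, 12 mm wide, top 79 mm above the bench) on the station's left rail. Origin at the middle of its underside, axes as the station's. It sits 46 to 58 mm along the pull from where the gate's white line stands when shut.
- cup: Loose green cup, 70 mm high, 48 mm across at the foot, 72 mm at the rim, wall 3 mm, about 0.09 kg, with a flat handle: an upright plate 10 mm thick, reaching from the wall to 80 mm from the cup's axis along its own +x, 28 to 70 mm high. Origin at the centre of the underside, z through the mouth. Stands left or right of the station, handle roughly to the left (+y).
- relay_module: Black relay module with green terminals, 49 x 62 x 26 mm, loose; leave it where it is. Origin under its centre.
- flux_bottle: Small white bottle, 30 mm across, 62 mm high, loose; leave it where it is. Origin under its centre.
- tape_black: Roll of black tape, 68 mm across, 18 mm high, loose; leave it where it is. Origin under its centre.
- nut0: One of six slippery plated brass nuts (friction about 0.2), 13 mm across, 8 mm thick, 10 g, in the cup at the start (two layers of three). Origin at the centre of one flat face.
- nut1: One of six slippery plated brass nuts (friction about 0.2), 13 mm across, 8 mm thick, 10 g, in the cup at the start (two layers of three). Origin at the centre of one flat face.
- nut2: One of six slippery plated brass nuts (friction about 0.2), 13 mm across, 8 mm thick, 10 g, in the cup at the start (two layers of three). Origin at the centre of one flat face.
- nut3: One of six slippery plated brass nuts (friction about 0.2), 13 mm across, 8 mm thick, 10 g, in the cup at the start (two layers of three). Origin at the centre of one flat face.
- nut4: One of six slippery plated brass nuts (friction about 0.2), 13 mm across, 8 mm thick, 10 g, in the cup at the start (two layers of three). Origin at the centre of one flat face.
- nut5: One of six slippery plated brass nuts (friction about 0.2), 13 mm across, 8 mm thick, 10 g, in the cup at the start (two layers of three). Origin at the centre of one flat face.
Mind the look-alikes: they are no part of the job. Several things look just like the cup: the one meant starts farthest to the robot's left.

How it is judged:
By the outcome, as a careful person would: the job done as asked, in the order asked, and still so for the second after the job is handed in, while the arm keeps its last pose, push and grip.
It also fails if it takes over 72 s, if anything falls off the work surface, if the arm or the gripper's body presses on something with over 40 N, if the wrist force passes 120 N, or if a joint passes its speed limit or range.

## Working session

There is one attempt and no reset: what is moved stays moved. The work goes in short steps, Python scripts to look and compute and a shell command to move; the robot and the scene stay as the last step left them, time stands still between calls to the robot, and variables do not carry over. Pictures are saved under pics/ and viewed, at most 10 in all, crops included, and the job is handed in when it is done.

```bash
ls; mkdir -p pics
cat > h.py <<'E'
import numpy as np, cv2, json
from scipy.spatial.transform import Rotation as R
from workcell import bot, vision, workorder
def cam(n):
    p=vision.camera(n); p['Rm']=cv2.Rodrigues(np.array(p['rvec'],float))[0]; return p
def ray(p,uv):
    K=np.array(p['K']); d=p['Rm'].T@np.linalg.inv(K)@np.array([uv[0],uv[1],1.]); c=-p['Rm'].T@np.array(p['tvec']).ravel(); return c,d
def at_z(p,uv,z):
    c,d=ray(p,uv); return c+d*(z-c[2])/d[2]
def cloud(p):
    K=np.array(p['K']); z=p['z_map']; v,u=np.mgrid[:480,:640]
    P=np.stack([(u-K[0,2])/K[0,0]*z,(v-K[1,2])/K[1,1]*z,z],-1)
    W=(P-np.array(p['tvec']).ravel())@p['Rm']; W[z==0]=np.nan; return W
def proj(p,X): return cv2.projectPoints(np.array(X,float).reshape(-1,3),np.array(p['rvec'],float),np.array(p['tvec'],float),np.array(p['K'],float),None)[0].reshape(-1,2)
E
python3 - <<'E'
from h import *
np.set_printoptions(precision=4,suppress=True)
Z={'funnel_mouth':.13,'tray_floor':.007,'pull_tab':.131,'gate_line':.067,'mark':.074,'cup':0,'relay_module':0,'flux_bottle':0,'tape_black':0,'nut0':.012}
for n in ['top','side']:
    p=cam(n); cv2.imwrite(f'pics/{n}0.png',p['image'])
    print(n,'cam',-p['Rm'].T@np.array(p['tvec']).ravel())
    for q,z in Z.items():
        for r in vision.place_of(p,q)[:8]:
            if r['score']>.2: print(n,q,round(r['score'],2),np.round(r['position'],1),at_z(p,r['position'],z))
o=bot.get_obs(); print(o['clock'],o['eef_pos'],o['tool_rot'],R.from_quat(o['tool_rot']).as_matrix())
E
```

```text
pics
top cam [0.4371 0.0203 1.0875]
top funnel_mouth 0.92 [328.  186.1] [ 0.6371 -0.0011  0.13  ]
top pull_tab 0.84 [316.9 240.2] [0.5188 0.0228 0.131 ]
top gate_line 0.73 [308.8 217.7] [0.5763 0.0418 0.067 ]
top gate_line 0.65 [221.  200.5] [0.6159 0.2447 0.067 ]
top mark 0.56 [301.6 242.5] [0.5184 0.0578 0.074 ]
top cup 0.95 [372.9 309.7] [ 0.3615 -0.1127  0.    ]
top cup 0.65 [233.8 244.7] [0.5186 0.2261 0.    ]
top cup 0.6 [173.8 246.7] [0.5134 0.3723 0.    ]
top relay_module 0.57 [447.6 256.3] [ 0.4911 -0.2965  0.    ]
top flux_bottle 0.51 [411.3 184. ] [ 0.6701 -0.2102  0.    ]
top tape_black 0.82 [223.7 202.5] [0.6227 0.2527 0.    ]
top tape_black 0.41 [326.9 183.8] [ 0.67   -0.0013  0.    ]
top nut0 0.61 [174.  245.8] [0.5148 0.368  0.012 ]
top nut0 0.61 [177.2 245.7] [0.515  0.3603 0.012 ]
top nut0 0.48 [177.7 249.4] [0.5061 0.3588 0.012 ]
side cam [ 0.3886 -0.8546  0.4636]
side funnel_mouth 0.69 [388. 224.] [ 0.6431 -0.0114  0.13  ]
side pull_tab 0.83 [325.  218.3] [0.5208 0.0273 0.131 ]
side gate_line 0.67 [344.8 244.3] [0.5665 0.037  0.067 ]
side cup 0.84 [244.9 313. ] [ 0.3561 -0.1086  0.    ]
side cup 0.76 [310.6 240.4] [0.5142 0.219  0.    ]
side cup 0.71 [303.5 223.2] [0.508  0.3405 0.    ]
side relay_module 0.93 [331.1 373.3] [ 0.4887 -0.2928  0.    ]
side flux_bottle 0.94 [426.9 335.4] [ 0.6689 -0.2117  0.    ]
side tape_black 0.73 [355.2 233.2] [ 0.637   0.2575 -0.    ]
side nut0 0.34 [428.3 334.7] [ 0.6647 -0.2266  0.012 ]
1.1 [0.1524 0.4762 0.2313] [ 0.1543  0.988  -0.     -0.    ] [[-0.9524  0.3049 -0.    ]
 [ 0.3049  0.9524  0.    ]
 [ 0.     -0.     -1.    ]]
```

View pics/top0.png

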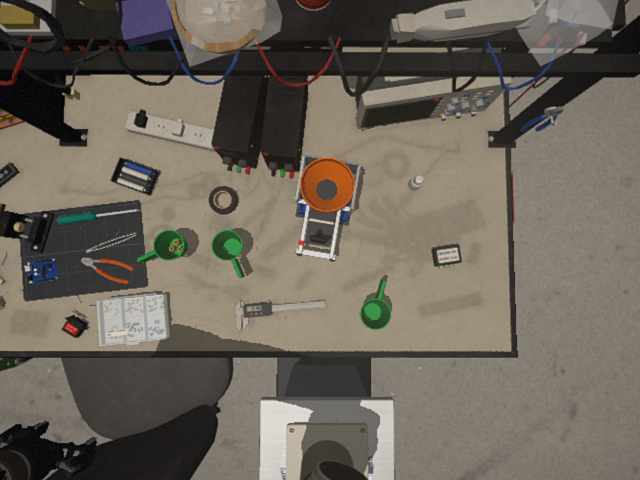

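View pics/side0.png

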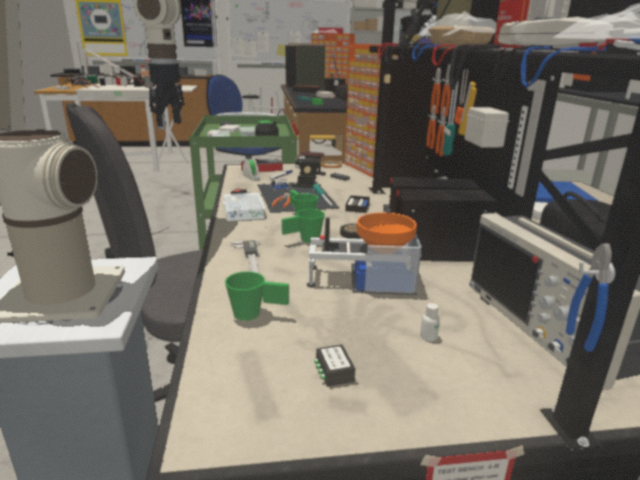

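Run:
```python
from h import *
from scipy.optimize import least_squares
np.set_printoptions(precision=4,suppress=True)
p=cam('top'); W=cloud(p); I=p['image'].astype(int); b,g,r=I[...,0],I[...,1],I[...,2]
def circ(P):
    f=lambda q: np.hypot(P[:,0]-q[0],P[:,1]-q[1])-q[2]
    s=least_squares(f,[*np.median(P[:,:2],0),.035],loss='soft_l1',f_scale=.002); return s.x
green=(g>r*1.5)&(g>b*1.3)
near=np.hypot(W[...,0]-.512,W[...,1]-.365)<.12
m=green&near&(W[...,2]>.02)
P=W[m]; print(len(P),P[:,2].max())
rim=P[(P[:,2]>.064)]; c=circ(rim[np.hypot(rim[:,0]-.512,rim[:,1]-.36)<.045]); print('cup',c)
d=np.hypot(P[:,0]-c[0],P[:,1]-c[1]); H=P[(d>.045)&(P[:,2]>.05)]; print('handle n',len(H),H.mean(0)-[c[0],c[1],0],'ang',np.arctan2(*(H.mean(0)[:2]-c[:2])[::-1]),'max d',d.max())
orange=(r>150)&(b<90)&(g<140)&(W[...,2]>.12); P=W[orange&(abs(W[...,0]-.64)<.1)]; print('funnel',len(P),P[:,2].max(),P[:,:2].min(0),P[:,:2].max(0),(P[:,:2].min(0)+P[:,:2].max(0))/2)
tab=(abs(W[...,0]-.52)<.03)&(abs(W[...,1]-.022)<.04)&(W[...,2]>.115); P=W[tab]; print('tab',len(P),P.mean(0),P[:,:2].min(0),P[:,:2].max(0))
red=(r>120)&(g<80)&(b<80)&(abs(W[...,0]-.52)<.06)&(abs(W[...,1]-.05)<.05); v,u=np.nonzero(red); print('red',len(u),u.mean(),v.mean(),at_z(p,(u.mean(),v.mean()),.079))
c=p['image'][150:280,260:390]; cv2.imwrite('pics/st.png',cv2.resize(c,None,fx=4.5,fy=4.5,interpolation=cv2.INTER_CUBIC))
```

```text
815 0.07607347523415303
cup [0.5123 0.3625 0.0337]
handle n 183 [-0.0114 -0.036   0.0639] ang -1.8774530401871647 max d 0.1170987163341893
funnel 207 0.13435700283767926 [ 0.5822 -0.0577] [0.7003 0.06  ] [0.6413 0.0012]
tab 83 [0.5227 0.0217 0.1292] [0.516  0.0053] [0.5303 0.0378]
red 18 301.3333333333333 242.22222222222223 [0.5186 0.0583 0.079 ]
```

View pics/st.png

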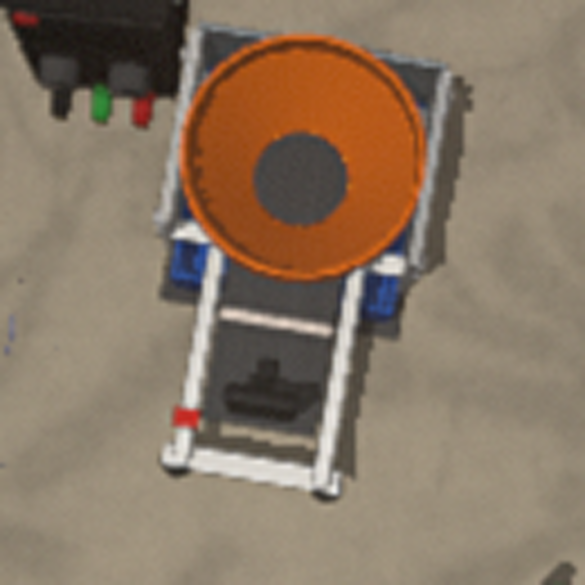

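Run:
```python
from h import *
np.set_printoptions(precision=4,suppress=True)
p=cam('top'); W=cloud(p); I=p['image'].astype(int); b,g,r=I[...,0],I[...,1],I[...,2]
green=(g>r*1.5)&(g>b*1.3)
m=green&(np.hypot(W[...,0]-.512,W[...,1]-.365)<.1)&(W[...,1]>.32)
v,u=np.nonzero(m); print('green bbox',u.min(),u.max(),v.min(),v.max())
Q=np.array([at_z(p,(a,c),.07) for a,c in zip(u,v)]); 
# rim circle centre: fit with known outer radius from convex points on right side
c0=np.array([.512,.3625])
from scipy.optimize import minimize
inside=lambda c:np.hypot(Q[:,0]-c[0],Q[:,1]-c[1])
h=Q[inside(c0)>.048]; print('handle',len(h),h.mean(0), 'pca',np.linalg.svd(h[:,:2]-h[:,:2].mean(0))[2][0], 'maxd',inside(c0).max())
body=Q[inside(c0)<.039]; print('body centroid',body.mean(0),body.min(0),body.max(0))
s=lambda U:at_z(p,(260+U[0]/4.5,150+U[1]/4.5),U[2])
L,Rr=s((222,314,.069)),s((332,330,.069)); a,bb=s((215,255,.074)),s((180,455,.074)); e,f=s((355,275,.074)),s((325,485,.074))
print('line',L,Rr,np.arctan2(*(L-Rr)[:2]),'railL',np.arctan2(*(a-bb)[[1,0]]),'railR',np.arctan2(*(e-f)[[1,0]]))
print('funnel',s((304,157,.13)),'tab',s((272,398,.131)),'clip',s((186,417,.079)))
K=p['K'];print(K[0][0])
p=cam('side')
for q in ['nut0','mark','gate_line']:
  for r_ in vision.place_of(p,q)[:3]: print(q,r_)
```

```text
green bbox 137 186 230 261
handle 79 [0.4831 0.4174 0.07  ] pca [ 0.2648 -0.9643] maxd 0.07772584238759438
body centroid [0.5128 0.3639 0.07  ] [0.4781 0.3241 0.07  ] [0.5468 0.399  0.07  ]
line [0.5712 0.0405 0.069 ] [ 0.5631 -0.0157  0.069 ] 0.14327699779225853 railL -0.16799043173688075 railR -0.14242839410195723
funnel [ 0.6398 -0.0001  0.13  ] tab [0.5226 0.0152 0.131 ] clip [0.5176 0.0583 0.079 ]
445.9358065805594
gate_line {'position': [347.3, 243.7], 'score': 0.8}
gate_line {'position': [430.1, 336.9], 'score': 0.45}
```

Run:
```python
from h import *
np.set_printoptions(precision=4,suppress=True)
p=cam('top'); W=cloud(p); I=p['image'].astype(int); b,g,r=I[...,0],I[...,1],I[...,2]
green=(g>r*1.5)&(g>b*1.3)
m=green&(W[...,2]>.058)&(W[...,1]>.396)&(W[...,1]<.46)&(abs(W[...,0]-.5)<.06)
h=W[m]; v,u=np.nonzero(m)
for q in np.unique(u): 
  k=u==q; print(q,v[k].min(),v[k].max(),W[m][k].mean(0))
c=p['image'][215:275,125:200]; c=cv2.resize(c,None,fx=8,fy=8,interpolation=cv2.INTER_CUBIC); 
cv2.imwrite('pics/cup.png',c)
```

```text
137 258 260 [0.4804 0.4334 0.0677]
138 258 261 [0.4792 0.4306 0.0688]
139 257 261 [0.4798 0.4286 0.0682]
140 257 261 [0.4803 0.4257 0.0698]
141 256 261 [0.4815 0.4244 0.0676]
142 256 260 [0.4827 0.4219 0.0683]
143 255 260 [0.4838 0.4196 0.0684]
144 255 259 [0.4849 0.4168 0.0698]
145 255 259 [0.4849 0.4149 0.0689]
146 254 258 [0.4872 0.4129 0.0684]
147 254 258 [0.4873 0.411  0.0673]
148 253 257 [0.4895 0.4081 0.0691]
149 253 257 [0.4895 0.4057 0.0694]
150 252 256 [0.4918 0.4035 0.0695]
151 252 256 [0.4918 0.4018 0.0679]
152 251 255 [0.4941 0.3992 0.069 ]
153 243 255 [0.5038 0.3971 0.0693]
154 244 255 [0.5025 0.3972 0.0627]
```

View pics/cup.png

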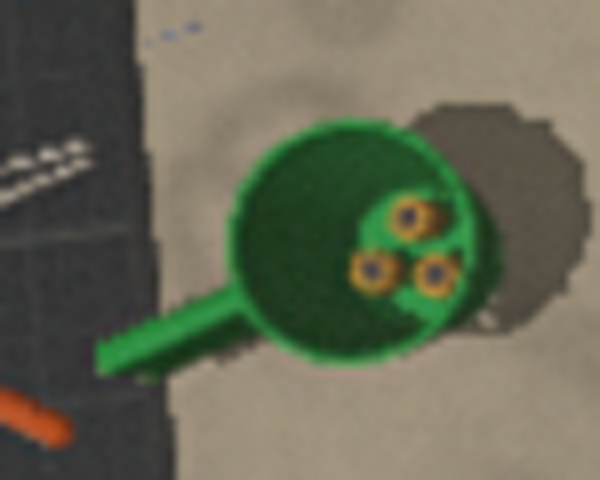

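```bash
cat >> h.py <<'E'
np.set_printoptions(precision=4,suppress=True)
CUP=np.array([.5125,.3615]); HA=np.radians(113.5)
def log():
    o=bot.get_obs(); open('log.jsonl','a').write(json.dumps({k:list(map(float,o[k])) for k in('joint_pos','eef_pos','tool_rot')})+'\n'); return o
def Rtool(yaz,z=(0,0,-1)):
    "tool rotation with z along z and y near azimuth yaz"
    z=np.array(z,float); z/=np.linalg.norm(z); y=np.array([np.cos(yaz),np.sin(yaz),0]); y-=z*(y@z); y/=np.linalg.norm(y)
    return np.stack([np.cross(y,z),y,z],1)
def rows(tp,tR,n,start=None):
    o=log(); p=np.array(o['eef_pos']); q=R.from_quat(o['tool_rot'])
    if start: p,q=start
    t=tR if isinstance(tR,R) else R.from_matrix(tR); rv=(q.inv()*t).as_rotvec(); p0,q0=p,q; out=[]
    for i in range(1,n+1):
        pi=p0+(tp-p0)*i/n; qi=q0*R.from_rotvec(rv*i/n)
        s=np.round(q.inv().apply(pi-p)*1000); w=np.round((q.inv()*qi).as_rotvec(),2)
        p=p+q.apply(s/1000); q=q*R.from_rotvec(w)
        out.append([[int(k) for k in s],[float(k)+0. for k in w]])
    print(json.dumps(out).replace(' ','')); return p,q
E
python3 - <<'E'
from h import *
p=cam('top'); print(at_z(p,(169.5,245.2),.07),at_z(p,(137.5,259.4),.07))
rows(np.array([.4886,.4165,.16]),Rtool(np.radians(23.5)),10)
E
```

```text
[0.5119 0.3595 0.07  ] [0.4794 0.4313 0.07  ]
[[[-34,5,7],[0.0,0.0,0.09]],[[-33,7,7],[0.0,0.0,0.08]],[[-33,10,7],[0.0,0.0,0.09]],[[-31,13,8],[0.0,0.0,0.08]],[[-31,16,7],[0.0,0.0,0.09]],[[-28,18,7],[0.0,0.0,0.08]],[[-28,21,7],[0.0,0.0,0.09]],[[-25,23,7],[0.0,0.0,0.08]],[[-24,24,7],[0.0,0.0,0.09]],[[-21,27,7],[0.0,0.0,0.08]]]
```

```bash
python3 -m creep '[[[-34,5,7],[0,0,0.09]],[[-33,7,7],[0,0,0.08]],[[-33,10,7],[0,0,0.09]],[[-31,13,8],[0,0,0.08]],[[-31,16,7],[0,0,0.09]]]' 60; python3 -c "from h import *;log()"; python3 -m creep '[[[-28,18,7],[0,0,0.08]],[[-28,21,7],[0,0,0.09]],[[-25,23,7],[0,0,0.08]],[[-24,24,7],[0,0,0.09]],[[-21,27,7],[0,0,0.08]],[[0,0,0],[0,0,0]]]' 60; python3 -c "from h import *;print(log())"
```

```text
clock: 2.12
eef_pos: [0.3219, 0.4458, 0.195]
tool_rot: [0.363, 0.932, 0.0, -0.0]
ft_force: [0.4, 0.3, 0.2]
grip_width: 0.0601
grasp_force: 0.0
clock: 2.88
eef_pos: [0.4904, 0.4148, 0.1588]
tool_rot: [0.549, 0.836, -0.001, -0.0]
ft_force: [-0.6, 0.7, -0.6]
grip_width: 0.0601
grasp_force: 0.0
{'clock': 2.875, 'joint_pos': array([ 0.7022,  0.5621,  0.2982,  1.3083, -0.0003,  1.8652]), 'joint_vel': array([ 0.038 , -0.0339, -0.0288,  0.0136,  0.0198, -0.0091]), 'tau': array([ -0.964 , -51.4832,  25.6929,  -0.2396,  -0.1472,   0.0641]), 'eef_pos': array([0.4904, 0.4148, 0.1588]), 'tool_rot': array([ 0.5493,  0.8357, -0.0007, -0.0001]), 'ft_force': array([-0.6471,  0.7048, -0.5959]), 'ft_torque': array([-0.0028,  0.0922,  0.0374]), 'grasp_force': 0.0, 'grip_width': 0.06014534243924814}
```

```bash
sed -i 's/^CUP=.*/CUP=np.array([.5119,.3595]); HA=np.radians(114)/' h.py
cat >> h.py <<'E'
HD=np.array([np.cos(HA),np.sin(HA),0])
def Rgrasp(beta): return Rtool(HA-np.pi/2,-np.sin(beta)*HD-np.cos(beta)*np.array([0,0,1.]))
E
python3 - <<'E'
from h import *
rows(np.array([.4875,.4143,.10]),Rgrasp(np.radians(40)),5)
E
```

```text
[[[0,-1,12],[0.0,-0.14,0.0]],[[2,0,11],[0.0,-0.14,0.0]],[[3,-1,12],[0.0,-0.14,-0.01]],[[5,0,10],[0.0,-0.14,0.0]],[[7,-1,10],[0.0,-0.14,0.0]]]
```

```bash
python3 -m creep '[[[0,-1,12],[0,-0.14,0]],[[2,0,11],[0,-0.14,0]],[[3,-1,12],[0,-0.14,-0.01]]]'; python3 -c "from h import *;log()"; python3 -m creep '[[[5,0,10],[0,-0.14,0]],[[7,-1,10],[0,-0.14,0]],[[0,0,0],[0,0,0]]]'
cat > kin.py <<'E'
from h import *
from scipy.optimize import least_squares
D=[json.loads(l) for l in open('log.jsonl')]
Ry=lambda a:R.from_euler('y',a); 
def fk(q,k):
    # links: shoulder (r0,z0), l1 (x,z), l2, l4 (J4->J5), tool length along x after J5
    r0,z0,ax,az,bx,bz,cx,cz,t=k
    R1=R.from_euler('z',q[0]); R2=R1*Ry(q[1]); R3=R2*Ry(-q[2]); R4=R3*Ry(q[3]); R5=R4*R.from_euler('z',q[4]*S5); R6=R5*R.from_euler('x',q[5]*S6)
    p=R1.apply([r0,0,z0])+R2.apply([ax,0,az])+R3.apply([bx,0,bz])+R4.apply([cx,0,cz])+R5.apply([t,0,0])
    return p,R6*TOOL
S5=S6=1
TOOL=R.identity()
def setup():
    global S5,S6,TOOL
    best=None
    for a in(1,-1):
        for b in(1,-1):
            S5,S6=a,b; TOOL=R.identity(); k=np.zeros(9)
            T=[fk(d['joint_pos'],k)[1].inv()*R.from_quat(d['tool_rot']) for d in D]
            m=R.concatenate(T).mean(); e=max((m.inv()*x).magnitude() for x in T)
            if best is None or e<best[0]: best=(e,a,b,m)
    e,S5,S6,TOOL=best
    f=lambda k:np.r_[np.concatenate([fk(d['joint_pos'],k)[0]-d['eef_pos'] for d in D])/1e-3,(k-k0)/0.1]
    k0=np.array([0,.2,0,.3,.3,0,.1,0,.15])
    s=least_squares(f,k0); return e,s.x,np.abs(s.fun[:-9]).max()
LIM=np.array([[-2.72,2.72],[-1.05,1.87],[-1.09,1.28],[-1.99,2.15],[-1.42,1.44],[-3.14,3.14]])
def ik(p,Rt,k,q0):
    def f(q):
        a,b=fk(q,k); return np.r_[(a-p)*10,(b.inv()*Rt).as_rotvec()]
    best=None
    for s in q0:
        r=least_squares(f,np.clip(s,LIM[:,0]+1e-3,LIM[:,1]-1e-3),bounds=(LIM[:,0],LIM[:,1]),max_nfev=60)
        if best is None or r.cost<best.cost: best=r
        if best.cost<1e-8: break
    return best.x,np.sqrt(2*best.cost)
if __name__=='__main__':
    log(); D.append(json.loads(open('log.jsonl').readlines()[-1])); print(setup(),S5,S6,TOOL.as_matrix())
E
python3 kin.py; tail -1 log.jsonl
```

```text
clock: 3.25
eef_pos: [0.4864, 0.416, 0.1258]
tool_rot: [0.531, 0.821, -0.115, 0.176]
ft_force: [0.1, 0.7, -0.6]
grip_width: 0.0602
grasp_force: 0.0
clock: 3.62
eef_pos: [0.4818, 0.4166, 0.0958]
tool_rot: [0.507, 0.79, -0.192, 0.286]
ft_force: [0.1, -0.5, -0.5]
grip_width: 0.06
grasp_force: 0.0
(5.194136519416777e-16, array([0.0054, 0.237 , 0.0003, 0.4929, 0.3839, 0.0104, 0.1015, 0.0011,
       0.3035]), np.float64(0.17331709039863918)) 1 1 [[ 0. -0.  1.]
 [-0.  1.  0.]
 [-1. -0.  0.]]
{"joint_pos": [0.9760034883101124, 0.9136575965840609, 0.5750387028988175, 1.6592925674478873, -0.5771538429237763, 2.245521533362201], "eef_pos": [0.4817660131611647, 0.416584320606606, 0.09579102384273695], "tool_rot": [0.5069832368872361, 0.7901491086693556, -0.1918995018589347, 0.2860191685371037]}
```

```bash
cat > pour.py <<'E'
from kin import *
FUN=np.array([.6398,.0000,.130])
def toolincup(beta,rad=.060,h=.052):
    Rg=R.from_matrix(np.stack([np.cross([0,1,0],[-np.sin(beta),0,-np.cos(beta)]),[0,1,0],[-np.sin(beta),0,-np.cos(beta)]],1))
    # tool y = -cupY*(-1): matches Rgrasp (y azimuth HA-90 = -cupY)
    Rg=Rg*R.from_euler('z',np.pi); return np.array([rad,0,h])+Rg.as_matrix()[:,2]*.019,Rg
def cuppose(th,al,psi,lip):
    Rc=R.from_euler('z',al)*R.from_euler('y',th)*R.from_euler('z',-psi)
    return lip-Rc.apply([.036*np.cos(psi),.036*np.sin(psi),.070]),Rc
def lipat(th,al,off=.015,zend=.165,z0=.235):
    f=np.clip((np.degrees(th)-40)/70,0,1); return FUN-off*np.array([np.cos(al),np.sin(al),0])+np.array([0,0,(z0+(zend-z0)*f)-.13])
def tool(th,al,psi,beta,**k):
    pc,Rc=cuppose(th,al,psi,lipat(th,al,**k)); t,Rg=toolincup(beta); return pc+Rc.apply(t),Rc*Rg,pc,Rc
E
cat > search.py <<'E'
from pour import *
e,k,_=setup()
res=[]
TH=np.radians([0,40,80,105,125])
q00=[np.array([0,.9,.4,1.0,0,0]),np.array([.2,.6,.2,.3,.5,1.5]),np.array([-.2,.6,.2,.3,-.5,-1.5]),np.array([0,.6,.2,.3,1,-1.5]),np.array([0,.6,.2,.3,-1,1.5])]
for beta in np.radians([0,25,45]):
  for psi in np.radians([-135,-90,-45,45,90,135,180]):
    for al in np.radians(range(-180,180,30)):
      p,Rt,_,_=tool(TH[-1],al,psi,beta)
      z=Rt.as_matrix()[:,2]
      b1,b2=p-z*.073,p-z*.28
      if b1[2]<.165 or b2[2]<.15 or b2[0]>.66: continue
      q,err=ik(p,Rt,k,q00)
      if err>5e-3: continue
      q1,ok=q,True; Q=[q]; D=0
      for th in TH[-2::-1]:
          p,Rt,_,_=tool(th,al,psi,beta); q2,er=ik(p,Rt,k,[q1])
          if er>5e-3: ok=False;break
          D=max(D,abs(q2-q1).max()); q1=q2; Q.append(q2)
      if ok: res.append((D,np.degrees([beta,psi,al]).round(),z.round(2),b2.round(2),Q[0].round(2),Q[-1].round(2)))
res.sort(key=lambda r:r[0])
print(len(res))
for r in res[:25]: print(*r)
E
time python3 search.py
```

```text
2
0.9752381896891733 [  45.  135. -120.] [ 0.87  0.5  -0.  ] [ 0.37 -0.12  0.24] [-0.37  0.67 -1.03 -1.7   0.89  2.52] [ 0.46  0.68  0.38  1.47 -0.77  1.85]
0.9752381898786348 [  45. -135.  120.] [ 0.87 -0.5  -0.  ] [0.37 0.12 0.24] [ 0.37  0.67 -1.03 -1.7  -0.89 -2.52] [-0.46  0.68  0.38  1.47  0.77 -1.85]
real	0m3.224s
user	0m3.771s
sys	0m0.036s
```

```bash
cat > search.py <<'E'
from pour import *
from multiprocessing import Pool
e,k,_=setup()
TH=np.radians([0,35,70,92,112])
rng=np.random.default_rng(0)
q00=[np.array([0,.9,.4,1.0,0,0]),np.array([.2,.6,.2,.3,.5,1.5]),np.array([-.2,.6,.2,.3,-.5,-1.5]),np.array([0,.6,.2,.3,1,-1.5]),np.array([-.3,.7,-1,-1.6,.9,2.5]),np.array([.3,.7,-1,-1.6,-.9,-2.5]),np.array([.3,.5,-.5,-1,1,0]),np.array([-.3,.5,-.5,-1,-1,0])]
def clear(p,z):
    for s in(.073,.12,.17,.22,.28):
        b=p-z*s
        st=np.hypot(*(b-FUN)[:2])<.11 or (abs(b[1]-.02)<.08 and .45<b[0]<.62)
        if b[2]<(.18 if st else .08) or (b[0]>.66): return False
    return True
def run(a):
    beta,psi,al,zend=a
    p,Rt,_,_=tool(TH[-1],al,psi,beta,zend=zend)
    if not clear(p,Rt.as_matrix()[:,2]): return
    q,err=ik(p,Rt,k,q00)
    if err>5e-3: return
    q1=q; Q=[q]; D=0
    for th in TH[-2::-1]:
        p,Rt,_,_=tool(th,al,psi,beta,zend=zend); q2,er=ik(p,Rt,k,[q1])
        if er>5e-3 or not clear(p,Rt.as_matrix()[:,2]): return
        D=max(D,abs(q2-q1).max()); q1=q2; Q.append(q2)
    m=min(np.minimum(q-LIM[:,0],LIM[:,1]-q).min() for q in Q)
    z=tool(TH[-1],al,psi,beta,zend=zend)[1].as_matrix()[:,2]
    return m,D,np.degrees([beta,psi,al]).round(),zend,z.round(2),Q[0].round(2),Q[-1].round(2)
A=[(b,p,a,z) for b in np.radians([0,20,40,55]) for p in np.radians(np.arange(-180,180,22.5)) for a in np.radians(range(-180,180,15)) for z in(.165,.19)]
with Pool() as P: res=[r for r in P.map(run,A,chunksize=16) if r]
res.sort(key=lambda r:-r[0]); print(len(res))
for r in res[:24]: print(*r)
E
time python3 search.py
```

```text
82
0.4454017571296891 0.6850607981609607 [ 55. 158. -75.] 0.165 [ 0.09  0.87 -0.49] [-0.41  0.71  0.36  1.7   0.99  0.58] [ 0.56  0.39 -0.22  0.83 -0.95  1.41]
0.43378580838632197 0.685060798160958 [  55. -158.   75.] 0.165 [ 0.09 -0.87 -0.49] [ 0.41  0.71  0.36  1.7  -0.99 -0.58] [-0.56  0.39 -0.22  0.83  0.95 -1.41]
0.391542889361014 0.6850607981621162 [  55. -158.   75.] 0.19 [ 0.09 -0.87 -0.49] [ 0.41  0.7   0.39  1.76 -0.99 -0.58] [-0.56  0.39 -0.22  0.83  0.95 -1.41]
0.3915428893598838 0.6850607981621561 [ 55. 158. -75.] 0.19 [ 0.09  0.87 -0.49] [-0.41  0.7   0.39  1.76  0.99  0.58] [ 0.56  0.39 -0.22  0.83 -0.95  1.41]
0.3799938699439873 0.6812198124315423 [ 55. 158. -90.] 0.165 [ 0.31  0.82 -0.49] [-0.42  0.5   0.01  1.17  1.06  1.05] [ 0.55  0.61  0.16  1.33 -0.94  1.84]
0.3799938699439871 0.6812198124437564 [ 55. 158. -90.] 0.19 [ 0.31  0.82 -0.49] [-0.42  0.48  0.04  1.23  1.06  1.05] [ 0.55  0.61  0.16  1.33 -0.94  1.84]
0.36695384007125886 0.6117157251339688 [  55.  158. -105.] 0.165 [ 0.51  0.71 -0.49] [-0.4   0.31 -0.32  0.55  1.02  1.6 ] [ 0.5   0.85  0.58  1.78 -0.87
[... 2053 characters left out ...]
 -0.15 -0.49  0.38]
0.25037603629812377 0.6603284289148286 [ 55. 135. -60.] 0.19 [ 0.13  0.94 -0.32] [-0.47  0.78  0.34  1.9   1.11 -0.02] [ 0.35  0.02 -0.84 -0.15 -0.49  0.38]
0.25037603629812366 0.6603284289148236 [  55. -135.   60.] 0.19 [ 0.13 -0.94 -0.32] [ 0.47  0.78  0.34  1.9  -1.11  0.02] [-0.35  0.02 -0.84 -0.15  0.49 -0.38]
0.23414713831563216 0.7133263662519151 [  55. -135.   90.] 0.19 [ 0.58 -0.75 -0.32] [ 0.45  0.29 -0.49  0.26 -1.19 -1.38] [-0.54  0.32 -0.35  0.57  0.92 -1.16]
0.23414713822549427 0.7133263663875794 [  55. -135.   90.] 0.165 [ 0.58 -0.75 -0.32] [ 0.45  0.33 -0.52  0.19 -1.19 -1.38] [-0.54  0.32 -0.35  0.57  0.92 -1.16]
real	0m14.046s
user	0m54.647s
sys	0m0.091s
```

```bash
sed -i 's/rad=.060,h=.052/rad=.063,h=.050/' pour.py
python3 - <<'E'
from pour import *
e,k,_=setup()
p=cam('top'); W=cloud(p)
for x in np.arange(.60,.80,.02): print(round(x,2),[round(float(np.nanmax(np.r_[0,W[...,2][(abs(W[...,0]-x)<.01)&(abs(W[...,1]-y)<.015)]])),2) for y in np.arange(-.2,.26,.03)])
be=np.radians(55); t,Rg=toolincup(be)
Rc=R.from_euler('z',HA); g=np.r_[CUP,0]+Rc.apply(t); Rt=Rc*Rg
q0=bot.get_obs()['joint_pos']
for dz in(0,.06): print('grasp',ik(g-dz*Rt.as_matrix()[:,2],Rt,k,[q0]), g)
q,er=ik(g+[0,0,.165],Rt,k,[q0]); print('lift',q,er)
al,psi=HA+np.radians(158),np.radians(158)
for th in (0,20,40,60,80,100,112,125):
    tp,tR,pc,_=tool(np.radians(th),al,psi,be,zend=.175); q,er=ik(tp,tR,k,[q]); print(th,tp,q,round(er,4),tp-tR.as_matrix()[:,2]*.073,pc)
start=rows(g-.06*Rt.as_matrix()[:,2],Rt,4)
rows(g,Rt,4,start)
E
```

```text
0.6 [0.0, 0.0, 0.0, 0.0, 0.0, 0.13, 0.13, 0.11, 0.13, 0.04, 0.0, 0.0, 0.0, 0.01, 0.02, 0.02]
0.62 [0.0, 0.01, 0.0, 0.0, 0.0, 0.13, 0.1, 0.08, 0.13, 0.13, 0.0, 0.0, 0.01, 0.0, 0.02, 0.02]
0.64 [0.0, 0.0, 0.0, 0.0, 0.01, 0.13, 0.09, 0.07, 0.11, 0.13, 0.0, 0.01, 0.01, 0.0, 0.02, 0.02]
0.66 [0.06, 0.01, 0.01, 0.01, 0.11, 0.13, 0.1, 0.08, 0.13, 0.13, 0.0, 0.0, 0.0, 0.01, 0.02, 0.02]
0.68 [0.07, 0.0, 0.0, 0.0, 0.11, 0.13, 0.13, 0.1, 0.13, 0.11, 0.09, 0.09, 0.01, 0.03, 0.0, 0.0]
0.7 [0.0, 0.01, 0.0, 0.0, 0.1, 0.11, 0.13, 0.13, 0.13, 0.16, 0.16, 0.16, 0.16, 0.16, 0.15, 0.09]
0.72 [0.44, 0.45, 0.0, 0.0, 0.0, 0.45, 0.44, 0.0, 0.45, 0.45, 0.16, 0.16, 0.45, 0.44, 0.45, 0.45]
0.74 [0.47, 0.46, 0.46, 0.46, 0.47, 0.47, 0.47, 0.47, 0.46, 0.46, 0.47, 0.47, 0.5, 0.5, 0.48, 0.46]
0.76 [0.47, 0.47, 0.46, 0.48, 0.47, 0.46, 0.47, 0.47, 0.46, 0.46, 0.5, 0.5, 0.51, 0.51, 0.5, 0.46]
0.78 [0.5, 0.5, 0.5, 0.5, 0.5, 0.46, 0.47, 0.47, 0.46, 0.5, 0.51, 0.52, 0.52, 0.52, 0.5, 0.48]
0.8 [0.5, 0.51, 0.51, 0.5, 0.5, 0.46, 0.46, 0.46, 0.46, 0.5, 0.52, 0.53, 0.53, 0.52, 0.51, 0.48]
grasp (array([ 1.0147,  1.1328,  0.69
[... 824 characters left out ...]
  0.265   0.0188  1.064   0.5009  1.3089] 0.0 [0.5987 0.0263 0.336 ] [0.6367 0.0901 0.224 ]
100 [0.6209 0.0309 0.2677] [-0.3305  0.3965  0.0357  1.152   0.8639  1.1411] 0.0 [ 0.6003 -0.0207  0.315 ] [0.6371 0.0776 0.2312]
112 [0.6216 0.0131 0.2607] [-0.4167  0.5215  0.0799  1.2917  1.052   0.9747] 0.0 [ 0.6013 -0.0473  0.2965] [0.6375 0.0664 0.2346]
125 [ 0.6222 -0.0062  0.2582] [-0.4852  0.6992  0.1837  1.615   1.2175  0.6552] 0.0 [ 0.6022 -0.073   0.2796] [0.638  0.0517 0.2446]
[[[10,1,0],[0.0,-0.06,0.0]],[[11,1,-2],[0.0,-0.07,0.0]],[[10,0,-1],[0.0,-0.06,0.01]],[[10,1,-3],[0.0,-0.07,0.0]]]
[[[0,0,15],[0.0,0.0,0.0]],[[0,0,15],[0.0,0.0,0.0]],[[0,0,15],[0.0,0.0,0.0]],[[0,0,15],[0.0,0.0,0.0]]]
```

```bash
python3 -m creep '[[[10,1,0],[0,-0.06,0]],[[11,1,-2],[0,-0.07,0]],[[10,0,-1],[0,-0.06,0.01]],[[10,1,-3],[0,-0.07,0]],[[0,0,0],[0,0,0]]]'
python3 - <<'E'
from pour import *
t,Rg=toolincup(np.radians(55)); Rc=R.from_euler('z',HA); g=np.r_[CUP,0]+Rc.apply(t); Rt=Rc*Rg
print((g-.06*Rt.as_matrix()[:,2]))
rows(g,Rt,4)
p=cam('side'); cv2.imwrite('pics/pre.png',cv2.resize(p['image'][120:290,230:400],None,fx=3.5,fy=3.5,interpolation=cv2.INTER_CUBIC))
E
```

```text
clock: 4.3
eef_pos: [0.4743, 0.4473, 0.0752]
tool_rot: [0.486, 0.743, -0.251, 0.387]
ft_force: [0.4, -0.4, 0.3]
grip_width: 0.0602
grasp_force: 0.0
[0.4726 0.4477 0.0735]
[[[0,0,15],[0.0,0.0,0.0]],[[1,-1,15],[0.0,0.0,0.0]],[[0,0,15],[0.0,0.0,0.0]],[[1,0,15],[0.0,0.0,-0.01]]]
```

View pics/pre.png

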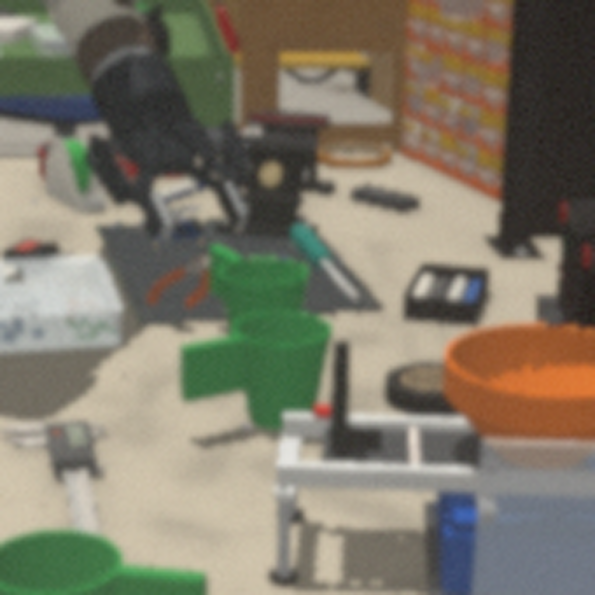

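```bash
python3 -m creep '[[[0,0,15],[0,0,0]],[[1,-1,15],[0,0,0]],[[0,0,15],[0,0,0]],[[1,0,15],[0,0,0]],[[0,0,0],[0,0,0]]]' 60; python3 -m creep '[[[0,0,0],[0,0,0]],[[0,0,0],[0,0,0]],[[0,0,0],[0,0,0]],[[0,0,0],[0,0,0]],[[0,0,0],[0,0,0]]]' 0
```

```text
clock: 4.97
eef_pos: [0.4945, 0.4016, 0.0432]
tool_rot: [0.488, 0.742, -0.25, 0.387]
ft_force: [-0.1, -0.4, 0.6]
grip_width: 0.0601
grasp_force: 0.0
clock: 5.6
eef_pos: [0.493, 0.4036, 0.0407]
tool_rot: [0.486, 0.742, -0.25, 0.388]
ft_force: [-1.1, 2.0, 4.2]
grip_width: 0.0093
grasp_force: 60.0
```

Run:
```python
from pour import *
o=log(); p=np.array(o['eef_pos']); q=R.from_quat(o['tool_rot']); print(q.inv().apply([0,0,30]))
s=rows(p+[0,0,.175],q,6)
p1,R1,_,_=tool(0,HA+np.radians(158),np.radians(158),np.radians(55),zend=.175)
rows(p1,R1,12,s)
```

```text
[-24.573    0.1425 -17.2089]
[[[-24,0,-17],[0.0,0.0,0.0]],[[-24,0,-16],[0.0,0.0,0.0]],[[-24,0,-17],[0.0,0.0,0.0]],[[-24,1,-17],[0.0,0.0,0.0]],[[-23,0,-17],[0.0,0.0,0.0]],[[-24,0,-16],[0.0,0.0,0.0]]]
[[[-15,-1,23],[0.0,0.0,0.0]],[[-15,-1,24],[0.0,0.0,0.0]],[[-16,0,23],[0.0,0.0,0.0]],[[-15,-1,23],[0.0,0.0,0.0]],[[-15,-1,24],[0.0,0.0,0.0]],[[-15,-1,23],[0.0,0.0,0.0]],[[-15,-1,23],[0.0,0.0,0.0]],[[-16,-1,23],[0.0,0.0,0.0]],[[-15,0,24],[0.0,0.0,0.0]],[[-15,-1,23],[0.0,0.0,-0.01]],[[-15,-1,23],[0.0,0.0,0.0]],[[-15,-1,24],[0.0,0.0,0.0]]]
```

```bash
python3 -m creep '[[[-12,0,-8],[0,0,0]],[[-24,0,-17],[0,0,0]],[[-24,0,-17],[0,0,0]],[[-24,0,-17],[0,0,0]],[[-24,1,-17],[0,0,0]],[[-23,0,-17],[0,0,0]],[[-12,0,-8],[0,0,0]],[[0,0,0],[0,0,0]]]'
python3 - <<'E'
from pour import *
p=cam('top'); cv2.imwrite('pics/lift.png',cv2.resize(p['image'][180:300,80:240],None,fx=4,fy=4,interpolation=cv2.INTER_CUBIC))
p1,R1,_,_=tool(0,HA+np.radians(158),np.radians(158),np.radians(55),zend=.175)
rows(p1,R1,12)
E
```

```text
clock: 6.6
eef_pos: [0.4932, 0.4039, 0.216]
tool_rot: [0.487, 0.742, -0.25, 0.387]
ft_force: [1.0, 0.1, -1.6]
grip_width: 0.0091
grasp_force: 59.4
[[[-15,-1,23],[0.0,0.0,0.0]],[[-15,-1,24],[0.0,0.0,0.0]],[[-16,0,23],[0.0,0.0,0.0]],[[-15,-1,23],[0.0,0.0,0.0]],[[-15,-1,23],[0.0,0.0,0.0]],[[-15,-1,24],[0.0,0.0,0.0]],[[-16,0,23],[0.0,0.0,0.0]],[[-15,-1,23],[0.0,0.0,0.0]],[[-15,-1,24],[0.0,0.0,0.0]],[[-15,-1,23],[0.0,0.0,-0.01]],[[-16,-1,23],[0.0,0.0,0.0]],[[-15,0,23],[0.0,0.0,0.0]]]
```

View pics/lift.png

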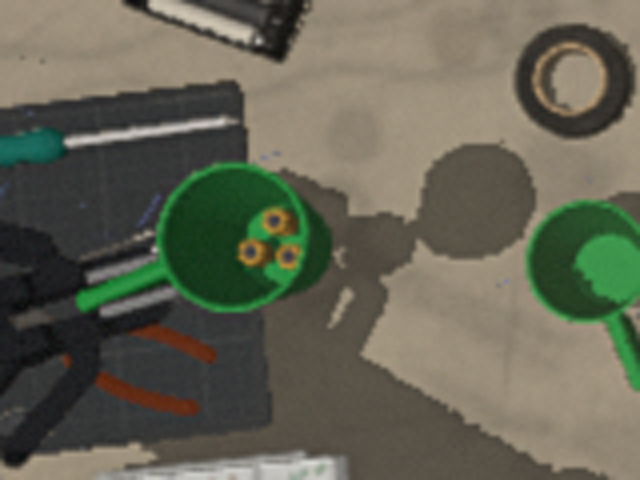

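The cup hangs upright in the gripper (rim centre at about pixel (139, 239)), with the nuts inside. I'll carry it over the funnel.

```bash
python3 -m creep '[[[-8,0,12],[0,0,0]],[[-15,-1,23],[0,0,0]],[[-15,-1,24],[0,0,0]],[[-16,0,23],[0,0,0]],[[-15,-1,23],[0,0,0]],[[-15,-1,23],[0,0,0]],[[-15,-1,24],[0,0,0]],[[-16,0,23],[0,0,0]],[[-15,-1,23],[0,0,0]],[[-15,-1,24],[0,0,0]],[[-15,-1,23],[0,0,-0.01]],[[-16,-1,23],[0,0,0]]]'; python3 -m creep '[[[-7,0,11],[0,0,0]],[[-1,0,1],[0,0,0]],[[0,0,0],[0,0,0]],[[0,0,0],[0,0,0]]]';  python3 - <<'E'
from pour import *
p=cam('top'); 
m=lambda th: tool(np.radians(th),HA+np.radians(158),np.radians(158),np.radians(55),zend=.175)
W=cloud(p); I=p['image'].astype(int); g=(I[...,1]>I[...,2]*1.5)&(I[...,1]>I[...,0]*1.3)&(W[...,2]>.22)&(W[...,2]<.25); v,u=np.nonzero(g); Q=W[g]; Q=Q[Q[:,1]<.085]
from scipy.optimize import least_squares
print('rim',least_squares(lambda c:np.hypot(Q[:,0]-c[0],Q[:,1]-c[1])-c[2],[.64,.05,.036],loss='soft_l1',f_scale=.002).x,len(Q),Q[:,2].max(),'want',m(0)[2])
# rows for pour
o=log(); s=(np.array(o['eef_pos']),R.from_quat(o['tool_rot'])); print(s[0],m(0)[0])
for th in (15,30,45,60,75): s=rows(m(th)[0],m(th)[1],2,s)
E
```

```text
clock: 8.15
eef_pos: [0.6131, 0.1054, 0.2035]
tool_rot: [0.481, 0.745, -0.254, 0.385]
ft_force: [-0.4, -0.0, -1.4]
grip_width: 0.009
grasp_force: 59.3
clock: 8.65
eef_pos: [0.6196, 0.0947, 0.2052]
tool_rot: [0.482, 0.745, -0.253, 0.386]
ft_force: [0.1, 0.0, -1.0]
grip_width: 0.0093
grasp_force: 59.3
rim [0.6368 0.0531 0.0331] 277 0.23766059989949107 want [0.638 0.051 0.165]
[0.6196 0.0947 0.2052] [0.6187 0.0943 0.2041]
[[[-7,0,-8],[-0.03,0.12,0.04]],[[-6,1,-9],[-0.03,0.12,0.05]]]
[[[-8,1,-8],[-0.03,0.12,0.04]],[[-6,2,-9],[-0.02,0.13,0.04]]]
[[[-7,1,-6],[-0.03,0.12,0.04]],[[-5,1,-7],[-0.03,0.12,0.04]]]
[[[-6,-1,-2],[-0.03,0.12,0.04]],[[-6,0,-3],[-0.02,0.12,0.04]]]
[[[-8,-1,-2],[-0.03,0.12,0.04]],[[-8,-1,-4],[-0.03,0.12,0.04]]]
```

```bash
python3 -m creep '[[[-7,0,-8],[-0.03,0.12,0.04]],[[-6,1,-9],[-0.03,0.12,0.05]],[[-8,1,-8],[-0.03,0.12,0.04]],[[-6,2,-9],[-0.02,0.13,0.04]],[[-7,1,-6],[-0.03,0.12,0.04]],[[-5,1,-7],[-0.03,0.12,0.04]],[[-6,-1,-2],[-0.03,0.12,0.04]],[[-6,0,-3],[-0.02,0.12,0.04]],[[0,0,0],[0,0,0]]]'
python3 - <<'E'
from pour import *
m=lambda th: tool(np.radians(th),HA+np.radians(158),np.radians(158),np.radians(55),zend=.175)
o=log(); s=(np.array(o['eef_pos']),R.from_quat(o['tool_rot'])); print(s[0],m(60)[0],(s[1].inv()*m(60)[1]).magnitude())
for th in (70,80,90,100,112,122): s=rows(m(th)[0],m(th)[1],2,s)
E
```

```text
clock: 9.82
eef_pos: [0.6195, 0.078, 0.2717]
tool_rot: [0.611, 0.775, 0.143, 0.081]
ft_force: [0.8, -0.8, -2.0]
grip_width: 0.0095
grasp_force: 59.1
[0.6195 0.078  0.2717] [0.6192 0.0811 0.2717] 0.009251200163597187
[[[-3,0,-1],[-0.02,0.08,0.02]],[[-4,-1,-2],[-0.02,0.09,0.03]]]
[[[-6,-1,-2],[-0.02,0.08,0.02]],[[-5,0,-2],[-0.02,0.08,0.03]]]
[[[-6,-1,-2],[-0.02,0.08,0.03]],[[-7,0,-3],[-0.02,0.08,0.02]]]
[[[-7,-1,-2],[-0.02,0.08,0.03]],[[-7,-1,-3],[-0.01,0.08,0.03]]]
[[[-8,-1,-4],[-0.02,0.1,0.03]],[[-8,0,-5],[-0.03,0.1,0.03]]]
[[[-5,1,-6],[-0.02,0.08,0.03]],[[-4,1,-6],[-0.02,0.08,0.02]]]
```

```bash
python3 -m creep '[[[-3,0,-1],[-0.02,0.08,0.02]],[[-4,-1,-2],[-0.02,0.09,0.03]],[[-6,-1,-2],[-0.02,0.08,0.02]],[[-5,0,-2],[-0.02,0.08,0.03]],[[-6,-1,-2],[-0.02,0.08,0.03]],[[-7,0,-3],[-0.02,0.08,0.02]],[[-7,-1,-2],[-0.02,0.08,0.03]],[[-7,-1,-3],[-0.01,0.08,0.03]],[[-8,-1,-4],[-0.02,0.1,0.03]],[[-8,0,-5],[-0.03,0.1,0.03]],[[-5,1,-6],[-0.02,0.08,0.03]],[[-4,1,-6],[-0.02,0.08,0.02]]]';python3 -m creep '[[[0,0,0],[0,0,0]],[[0,0,0],[0,0,0]],[[0,0,0],[0,0,0]],[[0,0,0],[0,0,0]]]'
python3 - <<'E'
from pour import *
m=lambda th: tool(np.radians(th),HA+np.radians(158),np.radians(158),np.radians(55),zend=.175)
o=log(); print(np.array(o['eef_pos']),m(122)[0])
a=cam('top'); b=cam('side')
A=cv2.resize(a['image'][120:280,250:410],(480,480),interpolation=cv2.INTER_CUBIC);B=cv2.resize(b['image'][130:330,300:500],(480,480),interpolation=cv2.INTER_CUBIC)
cv2.imwrite('pics/pour.png',cv2.resize(np.hstack([A,B]),(800,400)))
for q in (a,b):
  print([(np.round(r['position']),round(r['score'],2)) for r in vision.spot_in(q,'nut0')])
E
```

```text
clock: 11.32
eef_pos: [0.6222, 0.0019, 0.2583]
tool_rot: [0.561, 0.594, 0.515, -0.258]
ft_force: [-0.1, 1.2, -1.2]
grip_width: 0.0095
grasp_force: 59.3
clock: 11.82
eef_pos: [0.6223, 0.0014, 0.2604]
tool_rot: [0.561, 0.594, 0.516, -0.256]
ft_force: [-0.8, -0.5, -1.4]
grip_width: 0.0097
grasp_force: 59.4
[0.6223 0.0014 0.2604] [ 0.6221 -0.0018  0.2592]
[]
[]
```

View pics/pour.png

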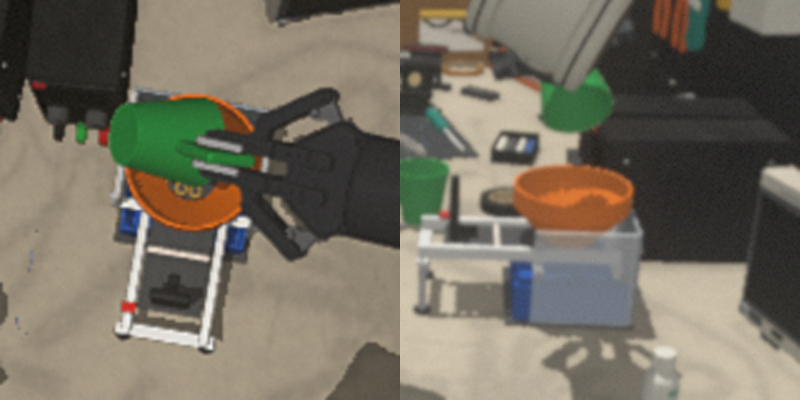

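Run:
```python
from pour import *
m=lambda th: tool(np.radians(th),HA+np.radians(158),np.radians(158),np.radians(55),zend=.175)
o=log(); s=(np.array(o['eef_pos']),R.from_quat(o['tool_rot']))
for th in (102,81,60,40,20,0): s=rows(m(th)[0],m(th)[1],3 if th>90 else 2,s)
```

```text
[[[6,-1,7],[0.03,-0.11,-0.03]],[[6,-1,7],[0.02,-0.11,-0.04]],[[7,0,6],[0.03,-0.11,-0.03]]]
[[[13,0,8],[0.04,-0.17,-0.06]],[[14,1,6],[0.04,-0.17,-0.05]]]
[[[10,0,6],[0.04,-0.17,-0.06]],[[11,2,4],[0.04,-0.17,-0.05]]]
[[[7,0,5],[0.03,-0.16,-0.05]],[[8,0,4],[0.04,-0.16,-0.06]]]
[[[6,-3,13],[0.04,-0.16,-0.05]],[[8,-2,13],[0.03,-0.17,-0.06]]]
[[[7,-3,13],[0.04,-0.16,-0.05]],[[8,-2,12],[0.04,-0.16,-0.05]]]
```

```bash
python3 -m creep '[[[6,-1,7],[0.03,-0.11,-0.03]],[[6,-1,7],[0.02,-0.11,-0.04]],[[7,0,6],[0.03,-0.11,-0.03]],[[13,0,8],[0.04,-0.17,-0.06]],[[14,1,6],[0.04,-0.17,-0.05]],[[10,0,6],[0.04,-0.17,-0.06]],[[11,2,4],[0.04,-0.17,-0.05]],[[7,0,5],[0.03,-0.16,-0.05]],[[8,0,4],[0.04,-0.16,-0.06]],[[6,-3,13],[0.04,-0.16,-0.05]],[[8,-2,13],[0.03,-0.17,-0.06]],[[7,-3,13],[0.04,-0.16,-0.05]]]';python3 -m creep '[[[8,-2,12],[0.04,-0.16,-0.05]],[[0,0,0],[0,0,0]]]'
python3 - <<'E'
from pour import *
t,Rg=toolincup(np.radians(55)); Rc=R.from_euler('z',HA); Rt=Rc*Rg
m=lambda th: tool(np.radians(th),HA+np.radians(158),np.radians(158),np.radians(55),zend=.175)
o=log(); print(o['eef_pos'],m(0)[0],(R.from_quat(o['tool_rot']).inv()*Rt).as_rotvec())
s=rows(np.array([.493,.4038,.2041]),Rt,10)
s=rows(np.array([.493,.4038,.055]),Rt,6,s)
E
```

```text
clock: 13.52
eef_pos: [0.6183, 0.0981, 0.2182]
tool_rot: [0.513, 0.764, -0.187, 0.344]
ft_force: [-0.6, -1.1, -0.9]
grip_width: 0.0093
grasp_force: 59.3
clock: 13.78
eef_pos: [0.6164, 0.0948, 0.1964]
tool_rot: [0.482, 0.746, -0.255, 0.383]
ft_force: [0.1, -0.3, -1.3]
grip_width: 0.0091
grasp_force: 59.3
[0.6164 0.0948 0.1964] [0.6187 0.0943 0.2041] [-0.0072 -0.0028  0.0084]
[[[19,1,-28],[0.0,0.0,0.0]],[[18,2,-27],[0.0,0.0,0.0]],[[19,1,-28],[0.0,0.0,0.0]],[[18,1,-28],[0.0,0.0,0.0]],[[19,1,-27],[0.0,0.0,0.0]],[[18,2,-28],[0.0,0.0,0.01]],[[19,1,-27],[-0.01,0.0,0.0]],[[18,1,-28],[0.0,0.0,0.0]],[[19,1,-28],[0.0,0.0,0.0]],[[18,2,-27],[0.0,0.0,0.0]]]
[[[20,0,14],[0.0,0.0,0.0]],[[21,0,15],[0.0,0.0,0.0]],[[20,0,14],[0.0,0.0,0.0]],[[20,-1,14],[0.0,0.0,0.0]],[[21,0,14],[0.0,0.0,0.0]],[[20,0,15],[0.0,0.0,0.0]]]
```

```bash
python3 -m creep '[[[10,0,-14],[0,0,0]],[[19,1,-28],[0,0,0]],[[18,2,-27],[0,0,0]],[[19,1,-28],[0,0,0]],[[18,1,-28],[0,0,0]],[[19,1,-27],[0,0,0]],[[18,2,-28],[0,0,0.01]],[[19,1,-27],[-0.01,0,0]],[[18,1,-28],[0,0,0]],[[19,1,-28],[0,0,0]],[[9,2,-13],[0,0,0]],[[0,0,0],[0,0,0]]]'
python3 - <<'E'
from pour import *
t,Rg=toolincup(np.radians(55)); Rc=R.from_euler('z',HA); Rt=Rc*Rg
o=log(); print(o['eef_pos'])
s=rows(np.array([.493,.4038,.055]),Rt,6)
a=cam('top'); W=cloud(a)
A=cv2.resize(a['image'][150:230,285:365],(400,400),interpolation=cv2.INTER_CUBIC);B=cv2.resize(a['image'][200:280,90:190],(500,400),interpolation=cv2.INTER_CUBIC)
cv2.imwrite('pics/after.png',cv2.resize(np.hstack([A,B]),(800,356)))
print([(np.round(r['position']),round(r['score'],2)) for r in vision.spot_in(a,'nut0')])
I=a['image'].astype(int); g=(I[...,1]>I[...,2]*1.5)&(I[...,1]>I[...,0]*1.3)&(W[...,2]>.21)&(W[...,2]<.28); Q=W[g]; Q=Q[Q[:,1]>.3]
# rim plane fit on upper bins
Q=Q[Q[:,1]<.385]; A_=np.c_[Q[:,:2],np.ones(len(Q))]; print('rim plane slope',np.linalg.lstsq(A_,Q[:,2],rcond=None)[0],len(Q),Q.mean(0))
E
```

```text
clock: 15.28
eef_pos: [0.4964, 0.4043, 0.2121]
tool_rot: [0.488, 0.742, -0.243, 0.39]
ft_force: [-1.0, -0.3, -0.5]
grip_width: 0.0091
grasp_force: 59.4
[0.4964 0.4043 0.2121]
[[[21,-1,15],[0.0,0.0,0.0]],[[22,-1,15],[0.0,0.0,-0.01]],[[21,-1,15],[0.01,0.0,0.0]],[[22,-1,15],[0.0,0.0,0.0]],[[21,-1,15],[0.0,-0.01,0.0]],[[22,0,15],[0.0,0.0,-0.01]]]
[(array([321., 225.]), 0.67)]
rim plane slope [-0.0053 -0.1159  0.2748] 361 [0.5167 0.3588 0.2304]
```

View pics/after.png

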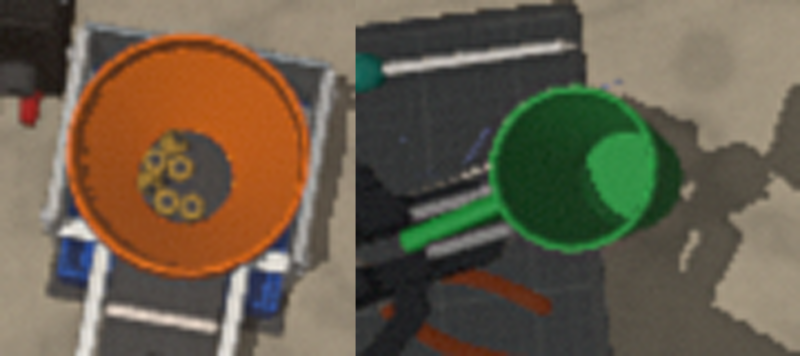

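Cup is empty, and six nuts lie in the funnel around crop (170, 175). Next I set the cup down.

```bash
python3 -m creep '[[[10,0,8],[0,0,0]],[[21,-1,15],[0,0,0]],[[22,-1,15],[0,0,-0.01]],[[21,-1,15],[0.01,0,0]],[[22,-1,15],[0,0,0]],[[21,-1,15],[0,-0.01,0]],[[12,0,7],[0,0,-0.01]],[[0,0,0],[0,0,0]],[[0,0,0],[0,0,0]]]'
python3 - <<'E'
from pour import *
t,Rg=toolincup(np.radians(55)); Rc=R.from_euler('z',HA); Rt=Rc*Rg
s=rows(np.array([.493,.4038,.0425]),Rt,4)
E
```

```text
clock: 16.5
eef_pos: [0.4932, 0.4026, 0.0535]
tool_rot: [0.48, 0.743, -0.255, 0.39]
ft_force: [-0.6, 0.5, 0.0]
grip_width: 0.0092
grasp_force: 59.3
[[[2,0,1],[0.0,0.0,0.0]],[[3,0,2],[0.0,0.0,0.0]],[[2,0,1],[0.0,0.01,0.0]],[[3,0,1],[0.0,0.0,0.0]]]
```

```bash
python3 -m creep '[[[2,0,1],[0,0,0]],[[3,0,2],[0,0,0]],[[2,0,1],[0,0.01,0]],[[2,0,1],[0,0,0]],[[0,0,0],[0,0,0]],[[0,0,0],[0,0,0]]]'
```

```text
clock: 17.25
eef_pos: [0.4924, 0.403, 0.0423]
tool_rot: [0.481, 0.745, -0.253, 0.386]
ft_force: [0.3, -0.6, -1.1]
grip_width: 0.0092
grasp_force: 59.3
```

```bash
python3 -m creep '[[[1,0,1],[0,0,0]],[[1,0,0],[0,0,0]],[[0,0,0],[0,0,0]],[[0,0,0],[0,0,0]]]'
```

```text
clock: 17.75
eef_pos: [0.4925, 0.4031, 0.0407]
tool_rot: [0.481, 0.745, -0.253, 0.386]
ft_force: [0.4, -2.8, 3.0]
grip_width: 0.0094
grasp_force: 59.5
```

```bash
python3 -m creep '[[[0,0,0],[0,0,0]],[[0,0,0],[0,0,0]],[[0,0,0],[0,0,0]]]' 60;  python3 -m creep '[[[0,0,-10],[0,0,0]],[[0,0,-25],[0,0,0]],[[0,0,-40],[0,0,0]],[[0,0,-25],[0,0,0]]]' 60
python3 - <<'E'
from pour import *
o=log(); p=np.array(o['eef_pos']);q=R.from_quat(o['tool_rot'])
s=rows(p+[0,0,.12],q,3)
s=rows(np.array([.522,.019,.20]),Rtool(-.15),12,s)
a=cam('top')
W=cloud(a); I=a['image'].astype(int); g=(I[...,1]>I[...,2]*1.5)&(I[...,1]>I[...,0]*1.3)&(W[...,2]>.064)&(W[...,2]<.08); Q=W[g]; Q=Q[(np.hypot(Q[:,0]-.512,Q[:,1]-.36)<.045)]
print('rim',Q[:,:2].min(0),Q[:,:2].max(0),[(np.round(at_z(a,r['position'],0),3),round(r['score'],2)) for r in vision.place_of(a,'cup')])
v,u=np.nonzero(g&(W[...,1]>.3)); print('px',u.min(),u.max(),v.min(),v.max())
cv2.imwrite('pics/cupdown.png',cv2.resize(a['image'][200:290,90:250],(640,360),interpolation=cv2.INTER_CUBIC))
E
```

```text
clock: 18.12
eef_pos: [0.4921, 0.4035, 0.0399]
tool_rot: [0.481, 0.745, -0.253, 0.386]
ft_force: [-0.7, -0.9, 0.6]
grip_width: 0.0598
grasp_force: 0.0
clock: 18.62
eef_pos: [0.4578, 0.4784, 0.0975]
tool_rot: [0.482, 0.746, -0.249, 0.386]
ft_force: [-2.9, -11.0, 0.9]
grip_width: 0.0597
grasp_force: 0.0
[[[-33,0,-23],[0.0,0.0,0.0]],[[-32,0,-23],[0.0,0.0,0.0]],[[-33,0,-23],[0.0,0.0,0.0]]]
[[[-20,-11,31],[0.02,0.08,0.04]],[[-23,-9,30],[0.03,0.07,0.05]],[[-26,-8,28],[0.02,0.08,0.04]],[[-28,-5,26],[0.02,0.08,0.05]],[[-30,-4,24],[0.02,0.08,0.04]],[[-32,-2,21],[0.03,0.07,0.05]],[[-34,0,19],[0.02,0.08,0.04]],[[-35,2,17],[0.02,0.08,0.04]],[[-36,3,13],[0.03,0.07,0.05]],[[-36,6,11],[0.02,0.08,0.04]],[[-37,8,7],[0.02,0.08,0.05]],[[-38,9,5],[0.02,0.08,0.04]]]
rim [0.4758 0.3258] [0.5447 0.4019] [(array([0.513, 0.233, 0.   ]), 0.97), (array([0.506, 0.364, 0.   ]), 0.95), (array([ 0.365, -0.104,  0.   ]), 0.56)]
px 5 184 76 261
```

View pics/cupdown.png

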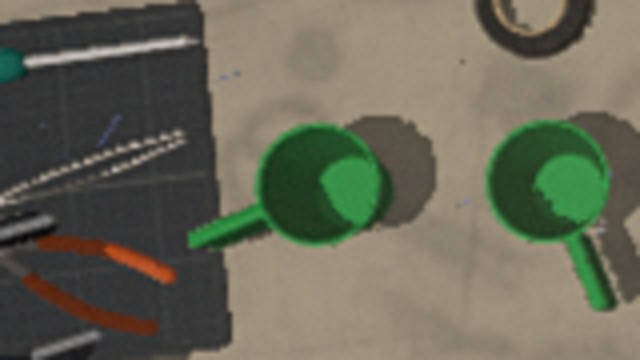

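```bash
python3 -c "
from h import *
o=bot.get_obs(); print(o['ft_force'],o['ft_torque'],o['eef_pos'],o['clock'])"; python3 -m creep '[[[-15,0,-10],[0,0,0]],[[-33,0,-23],[0,0,0]],[[-33,0,-23],[0,0,0]]]' 40
python3 - <<'E'
from pour import *
s=rows(np.array([.522,.019,.20]),Rtool(-.15),12)
E
```

```text
[ 0.3215  0.0602 -0.3378] [ 0.7773  0.3294 -0.0232] [0.4573 0.4795 0.0975] 18.725
clock: 19.1
eef_pos: [0.4541, 0.4516, 0.186]
tool_rot: [0.478, 0.752, -0.24, 0.385]
ft_force: [-0.0, 0.3, 0.0]
grip_width: 0.0401
grasp_force: 0.0
[[[-22,-10,28],[0.02,0.08,0.05]],[[-24,-9,26],[0.03,0.07,0.04]],[[-26,-7,24],[0.02,0.08,0.05]],[[-29,-5,22],[0.03,0.07,0.04]],[[-30,-3,21],[0.02,0.08,0.05]],[[-31,-1,18],[0.02,0.08,0.04]],[[-34,0,15],[0.03,0.07,0.05]],[[-34,3,13],[0.02,0.08,0.04]],[[-34,4,10],[0.02,0.07,0.05]],[[-36,6,8],[0.03,0.08,0.04]],[[-35,7,4],[0.02,0.07,0.05]],[[-35,10,2],[0.03,0.08,0.04]]]
```

```bash
python3 -m creep '[[[-22,-10,28],[0.02,0.08,0.05]],[[-24,-9,26],[0.03,0.07,0.04]],[[-26,-7,24],[0.02,0.08,0.05]],[[-29,-5,22],[0.03,0.07,0.04]],[[-30,-3,21],[0.02,0.08,0.05]],[[-31,-1,18],[0.02,0.08,0.04]],[[-34,0,15],[0.03,0.07,0.05]],[[-34,3,13],[0.02,0.08,0.04]],[[-34,4,10],[0.02,0.07,0.05]],[[-36,6,8],[0.03,0.08,0.04]],[[-35,7,4],[0.02,0.07,0.05]],[[0,0,0],[0,0,0]]]' 40
python3 - <<'E'
from pour import *
s=rows(np.array([.522,.019,.20]),Rtool(-.15),3)
s=rows(np.array([.522,.019,.093]),Rtool(-.15),5,s)
E
```

```text
clock: 20.6
eef_pos: [0.5145, 0.0522, 0.1973]
tool_rot: [0.746, 0.665, -0.021, 0.035]
ft_force: [-0.4, 0.8, 0.0]
grip_width: 0.0406
grasp_force: 0.0
[[[-11,4,0],[0.01,0.03,0.01]],[[-10,4,0],[0.01,0.02,0.01]],[[-11,4,-1],[0.01,0.03,0.02]]]
[[[0,0,21],[0.0,0.0,0.0]],[[0,0,22],[0.0,0.0,0.0]],[[0,0,21],[0.0,0.0,0.0]],[[0,0,22],[0.0,0.0,0.0]],[[0,0,21],[0.0,0.0,0.0]]]
```

```bash
python3 -m creep '[[[-11,4,0],[0.01,0.03,0.01]],[[-10,4,0],[0.01,0.02,0.01]],[[-11,4,-1],[0.01,0.03,0.02]],[[0,0,0],[0,0,0]],[[0,0,0],[0,0,0]]]' 40
python3 - <<'E'
from pour import *
s=rows(np.array([.522,.019,.093]),Rtool(-.15),5)
p=cam('side')
for n in('pull_tab','gate_line','mark'):
  print(n,[(np.round(r['position'],1),round(r['score'],2),at_z(p,r['position'],{'pull_tab':.131,'gate_line':.069,'mark':.074}[n])) for r in vision.place_of(p,n)[:2]])
E
```

```text
clock: 21.22
eef_pos: [0.5239, 0.0245, 0.1991]
tool_rot: [0.757, 0.654, -0.001, -0.003]
ft_force: [0.5, -0.1, 0.2]
grip_width: 0.0401
grasp_force: 0.0
[[[-1,0,21],[0.0,0.0,0.0]],[[-1,0,21],[0.0,0.0,0.0]],[[-2,0,22],[0.0,0.0,0.0]],[[-1,0,21],[0.0,0.0,0.0]],[[-1,-1,21],[-0.01,0.0,0.0]]]
pull_tab [(array([325.4, 221.3]), 0.85, array([0.5192, 0.0102, 0.131 ]))]
gate_line [(array([346.6, 241.9]), 0.73, array([0.5717, 0.0449, 0.069 ]))]
mark []
```

```bash
python3 -m creep '[[[-1,0,21],[0,0,0]],[[-1,0,21],[0,0,0]],[[-2,0,22],[0,0,0]],[[-1,0,21],[0,0,0]],[[-1,-1,21],[-0.01,0,0]],[[0,0,0],[0,0,0]]]' 40; python3 -m creep '[[[0,0,0],[0,0,0]],[[0,0,0],[0,0,0]],[[0,0,0],[0,0,0]],[[0,0,0],[0,0,0]]]' 0
```

```text
clock: 22.18
eef_pos: [0.5202, 0.0189, 0.0916]
tool_rot: [0.757, 0.654, 0.001, -0.0]
ft_force: [-0.1, -0.6, 0.4]
grip_width: 0.0398
grasp_force: 0.0
clock: 22.68
eef_pos: [0.5234, 0.0188, 0.0945]
tool_rot: [0.757, 0.653, 0.004, 0.002]
ft_force: [2.5, 1.4, 5.0]
grip_width: 0.0093
grasp_force: 59.1
```

```bash
python3 -m creep '[[[0,-5,0],[0,0,0]],[[0,-8,0],[0,0,0]],[[0,-8,0],[0,0,0]],[[0,-8,0],[0,0,0]],[[0,-8,0],[0,0,0]],[[0,-5,0],[0,0,0]],[[0,0,0],[0,0,0]],[[0,0,0],[0,0,0]]]' 0
cat > meas.py <<'E'
from pour import *
a=cam('top'); I=a['image'].astype(int); b,g,r=I[...,0],I[...,1],I[...,2]
sx=np.array([np.cos(-.15),np.sin(-.15),0]); sy=np.array([-sx[1],sx[0],0])
v,u=np.mgrid[:480,:640]
red=(r>110)&(g<90)&(b<90)&(abs(u-301)<12)&(abs(v-242)<12); w=(r-g)*red
c=at_z(a,((u*w).sum()/w.sum(),(v*w).sum()/w.sum()),.079); print('clip',c,c@sx,red.sum())
o=bot.get_obs(); print(o['eef_pos'],o['eef_pos']@sx,o['ft_force'],o['grip_width'],o['clock'])
# brightness profile along station x at z=.069 for lateral offsets inside the left rail
for off in (.008,.012,.016,.02,.024,.027):
    base=np.array([.6398,0,0])+sy*off; pr=[]
    S=np.arange(-.125,-.055,.001)
    P=proj(a,[base+sx*s+[0,0,.069] for s in S]); gray=a['image'].max(2).astype(np.float32)
    val=cv2.remap(gray,P[:,0].astype(np.float32).reshape(1,-1),P[:,1].astype(np.float32).reshape(1,-1),cv2.INTER_LINEAR)[0]
    k=np.argmax(val); w=np.clip(val-np.median(val)-30,0,None)*(abs(S-S[k])<.008); print(off,'peak',val[k],'st x',(base+sx*((S*w).sum()/max(w.sum(),1e-6)))@sx,'clip minus line',c@sx-(base+sx*((S*w).sum()/max(w.sum(),1e-6)))@sx)
for n in('gate_line','mark'):
  print(n,[(np.round(t['position'],1),round(t['score'],2),at_z(a,t['position'],.069 if n!='mark' else .074)@sx) for t in vision.place_of(a,n)[:2]])
cv2.imwrite('pics/m.png',cv2.resize(a['image'][170:270,260:390],(780,600),interpolation=cv2.INTER_CUBIC))
E
python3 meas.py
```

```text
clock: 23.68
eef_pos: [0.4845, 0.0253, 0.0944]
tool_rot: [0.757, 0.654, 0.006, 0.004]
ft_force: [9.5, 2.6, 0.3]
grip_width: 0.009
grasp_force: 60.4
clip [nan nan nan] nan 0
[0.4846 0.0253 0.0945] 0.47533185843518017 [9.5393 2.0872 0.6444] 0.009076637349309245 23.725
0.008 peak 187.9375 st x 0.6326157356634798 clip minus line nan
0.012 peak 186.59473 st x 0.6326157356634798 clip minus line nan
0.016 peak 185.75781 st x 0.6326157356634798 clip minus line nan
0.02 peak 185.57617 st x 0.63261573566348 clip minus line nan
0.024 peak 185.65625 st x 0.6326157356634798 clip minus line nan
0.027 peak 184.71875 st x 0.6326157356634798 clip minus line nan
gate_line []
mark []meas.py:6: RuntimeWarning: invalid value encountered in scalar divide
  c=at_z(a,((u*w).sum()/w.sum(),(v*w).sum()/w.sum()),.079); print('clip',c,c@sx,red.sum())
```

```bash
cat > meas2.py <<'E'
from pour import *
import sys
a=cam('side'); I=a['image'].astype(int); b,g,r=I[...,0],I[...,1],I[...,2]
sx=np.array([np.cos(-.15),np.sin(-.15),0]); sy=np.array([-sx[1],sx[0],0]); F=np.array([.6398,0,0])
v,u=np.mgrid[:480,:640]
red=(r>120)&(r>1.8*g)&(r>1.8*b)&(abs(u-322)<14)&(abs(v-237)<10); w=(r-g)*red
print('red n',red.sum(),u[red].min(),u[red].max(),v[red].min(),v[red].max()) if red.sum() else print('no red')
uv=((u*w).sum()/w.sum(),(v*w).sum()/w.sum()); c=at_z(a,uv,.0775); print('clip',uv,c,'along',(c-F)@sx,'lat',(c-F)@sy)
o=bot.get_obs(); print(o['eef_pos'],o['eef_pos']@sx,o['ft_force'],o['clock'])
for n in('gate_line','mark'):
  print(n,[(np.round(t['position'],1),round(t['score'],2),(at_z(a,t['position'],.069 if n!='mark' else .074)-F)@sx) for t in vision.place_of(a,n)[:2]])
gray=a['image'].max(2).astype(np.float32); S=np.arange(-.14,-.055,.0005)
for off in (-.01,0,.01,.015,.02,.025):
    P=proj(a,[F+sy*off+sx*s+[0,0,.069] for s in S]).astype(np.float32)
    val=cv2.remap(gray,P[:,:1].T.copy(),P[:,1:].T.copy(),cv2.INTER_LINEAR)[0]; k=np.argmax(val)
    w=np.clip(val-np.median(val)-25,0,None)*(abs(S-S[k])<.008); print(off,'peak',val[k],np.median(val),'at',S[k],(S*w).sum()/w.sum())
cv2.imwrite('pics/m.png',cv2.resize(a['image'][195:275,270:390],(780,520),interpolation=cv2.INTER_CUBIC))
E
python3 meas2.py
```

```text
red n 9 320 323 236 238
clip (np.float64(321.3768786127168), np.float64(236.842774566474)) [0.5185 0.0569 0.0775] along -0.1284782232733748 lat 0.03815599793306918
[0.4846 0.0253 0.0945] 0.4753695107073323 [10.0563  2.3476  1.3409] 23.875
gate_line [(array([329.6, 241.3]), 0.75, np.float64(-0.11054506620929115))]
mark []
-0.01 peak 123.9541 78.265625 at -0.11199999999999999 -0.11227768312306463
0 peak 123.11719 92.78223 at -0.11199999999999999 -0.11187779786769747
0.01 peak 170.16406 97.80371 at -0.11149999999999999 -0.11164561147659632
0.015 peak 202.75 98.5 at -0.11199999999999999 -0.11169880525453907
0.02 peak 212.88672 100.11426 at -0.11199999999999999 -0.11158625093768591
0.025 peak 213.09375 107.36133 at -0.11149999999999999 -0.11139334086071608
```

```bash
python3 -m creep '[[[0,-4,0],[0,0,0]],[[0,-5,0],[0,0,0]],[[0,-5,0],[0,0,0]],[[0,-2,0],[0,0,0]],[[0,0,0],[0,0,0]],[[0,0,0],[0,0,0]],[[0,0,0],[0,0,0]],[[0,0,0],[0,0,0]]]' 0; python3 meas2.py
```

```text
clock: 24.98
eef_pos: [0.4697, 0.0278, 0.0945]
tool_rot: [0.757, 0.654, 0.007, 0.004]
ft_force: [11.0, 2.3, -0.5]
grip_width: 0.0096
grasp_force: 61.0
red n 9 320 323 236 238
clip (np.float64(321.364896073903), np.float64(236.84064665127022)) [0.5184 0.0569 0.0775] along -0.12850416341148613 lat 0.03816597076620134
[0.4697 0.0278 0.0944] 0.4602845391857532 [12.083   2.3791 -1.4406] 25.025
gate_line [(array([321.9, 240.4]), 0.7, np.float64(-0.1271670857115633))]
mark []
-0.01 peak 122.37891 82.578125 at -0.1265 -0.12708269086308463
0 peak 125.399414 96.393555 at -0.1265 -0.1268428714440644
0.01 peak 166.4375 98.07324 at -0.1265 -0.12642055698200452
0.015 peak 196.06836 98.728516 at -0.1265 -0.12646427008953498
0.02 peak 212.20312 100.296875 at -0.1265 -0.12654248964429426
0.025 peak 215.12305 106.69141 at -0.1265 -0.12661006529801608
```

View pics/m.png

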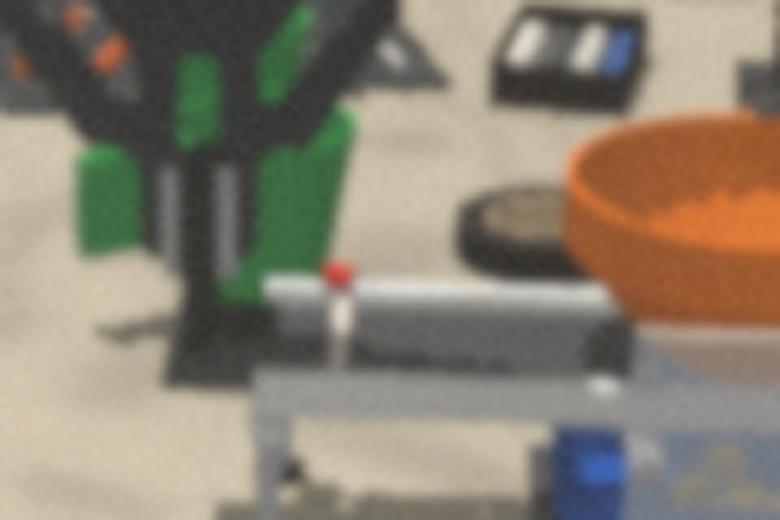

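```bash
python3 -m creep '[[[0,-2,0],[0,0,0]],[[0,0,0],[0,0,0]],[[0,0,0],[0,0,0]],[[0,0,0],[0,0,0]],[[0,0,0],[0,0,0]],[[0,0,0],[0,0,0]],[[0,0,0],[0,0,0]],[[0,0,0],[0,0,0]]]' 0; python3 meas2.py
python3 - <<'E'
from h import *
a=cam('side'); 
for n in('nut0','cup'): print(n,[(np.round(t['position']),round(t['score'],2)) for t in vision.spot_in(a,n)])
b=cam('top'); I=b['image'].astype(int); W=cloud(b)
P=proj(b,[[.6398,0,.072]])[0]; u,v=P.astype(int); patch=I[v-8:v+9,u-8:u+9]; print('throat centre',P,'yellow px',((patch[...,2]>patch[...,0]*1.5)&(patch[...,2]>90)).sum(),patch.mean((0,1)))
print('nut top',[(np.round(t['position']),round(t['score'],2)) for t in vision.spot_in(b,'nut0')])
E
```

```text
clock: 26.12
eef_pos: [0.4679, 0.0281, 0.0945]
tool_rot: [0.757, 0.654, 0.007, 0.004]
ft_force: [12.6, 2.3, -1.6]
grip_width: 0.0093
grasp_force: 61.1
red n 9 320 323 236 238
clip (np.float64(321.36805555555554), np.float64(236.83796296296296)) [0.5185 0.057  0.0775] along -0.12849764791233564 lat 0.03818136473744863
[0.4679 0.0281 0.0945] 0.4584107641836007 [13.1403  3.3985 -1.4717] 26.175
gate_line [(array([320.2, 241.7]), 0.6, np.float64(-0.13068690598334864))]
mark [(array([384.1, 222.8]), 0.3, np.float64(0.01769238608535924))]
-0.01 peak 123.05859 82.200195 at -0.1285 -0.12912099737051866
0 peak 129.0039 96.36719 at -0.1285 -0.12869204222492897
0.01 peak 171.60938 97.703125 at -0.1285 -0.12810174715425632
0.015 peak 200.57129 98.333984 at -0.1285 -0.12818884333702515
0.02 peak 211.96875 100.09961 at -0.1285 -0.1283367660501845
0.025 peak 213.9961 106.78027 at -0.1285 -0.12833993653399536
nut0 [(array([430., 324.]), 0.35), (array([312., 206.]), 0.29)]
cup [(array([251., 292.]), 0.88), (array([311., 229.]), 0.57)]
throat centre [326.9661 190.122 ] yellow px 68 [96.7889 74.7612 72.9343]
nut top []
```

Run:
```python
from h import *
b=cam('top'); W=cloud(b); I=b['image'].astype(int)
d=np.hypot(W[...,0]-.6398,W[...,1]); 
z=W[178:204,313:341,2]; print((np.nan_to_num(z,nan=-.001)*1000).round().astype(int))
p=I[178:204,313:341]; m=(p[...,2]>p[...,0]*1.3)&(p[...,2]>80)
print('\n'.join(''.join('Y' if x else '.' for x in r) for r in m))
```

```text
[[ 88  81  83  80  82  78  77  74  74  75  74  70  70  73  72  73  75  72
   73  75  80  78  79  80  81  81  87  86]
 [ 85  83  87  79  77  78  76  76  77  72  74  69  70  73  73  67  73  72
   75  73  73  77  78  80  79  84  86  89]
 [ 84  82  82  81  76  72  71  73  73   4   4   6  10   8   6   7   9  10
   72  70  70  74  76  80  77  82  80  85]
 [ 83  82  77  75  74  72  73   6   4   7   8   6   7   4   9   7   8   5
    9  11  71  73  77  78  81  81  82  83]
 [ 79  79  78  71  73  69   9   8   5   5  10   5   5  12   8   9   8   7
    6   7  10  74  72  77  76  78  83  81]
 [ 86  77  75  74  71   4   7   5   6   8   3   4   7   4   8   6   5   6
    8   9  10   4  70  73  78  80  81  82]
 [ 77  80  75  71  72   6   9   6   8   5   6   3   9   3   5   6   5  12
    8   6  10   8   7  74  75  77  77  81]
 [ 78  77  75  73   5   8   3   9   7   9   6   7   9   9   8  10   6  10
    5   9   8   7   6  69  74  77  78  80]
 [ 78  77  72  67   7   9   8   6   8   8   5   8   8   7   7  18  15   5
    6   7   6   9   6   7  73  71  76  79]
 [ 81  77  73   5   3   6   4   6   8   7   8  
[... 1996 characters left out ...]
YYYY
YYYYYYYYYY........YYYYYYYYYY
YYYYYYYY............YYYYYYYY
YYYYYYY..............YYYYYYY
YYYYYY................YYYYYY
YYYYY..................YYYYY
YYYYY..................YYYYY
YYYY...........YY.......YYYY
YYYY..........YYYY......YYYY
YYYY..........YYYY......YYYY
YYY.....YY....YYY.......YYYY
YYY.....YY.....Y........YYYY
YYYY.YYYYY..............YYYY
YYYY.YYYY..YYYYY........YYYY
YYYYYYY....YY.YY........YYYY
YYYYYYY....YYYYY.......YYYYY
YYYYYY.....YYYYY.......YYYYY
YYYYYYYYY.............YYYYYY
YYYYYYYYY.....YYYY...YYYYYYY
YYYYYYYYY.....YY.YYYYYYYYYYY
YYYYYYYYYYY..YYYYYYYYYYYYYYY
YYYYYYYYYYYYYYYYYYYYYYYYYYYY
YYYYYYYYYYYYYYYYYYYYYYYYYYYY
YYYYYYYYYYYYYYYYYYYYYYYYYYYY
YYYYYYYYYYYYYYYYYYYYYYYYYYYY
```

```bash
python3 -c "
from workcell import workorder
print(workorder.job_done())"
```

```text
the job is handed in; nothing more can be done
None
```

The job is handed in, at about 26 s of the 72 s. All six nuts went into the funnel with the gate shut, and the cup is back upright on the bench. The gripper is holding the tab with the white line within about 0.5 mm of the red clip, the funnel throat is clear, and the nuts are in the tray, though I could not count all six individually there.

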